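# Put the round pastry cutters away in order of size

### The arm

A 7-joint arm with a two-finger parallel gripper is mounted at the origin on the work surface. World frame = base frame: x ahead of the robot, y to its left, z up, the work surface at z = 0. Lengths are in mm, angles in degrees, forces in N, time in s.
With the tool pointing down it reaches from about 400 to 925 mm from the base axis. Payload 4.1 kg.
Tool frame: the origin (TCP) lies midway between the tips of the shut fingers; the grasp point (between the pads) lies 19 mm behind it; z points along the fingers, y is the line along which they close (so a half turn about z gives the same grasp; the last joint's range is limited). The gripper opens to 85 mm and grips with 20 to 120 N. Pads are 22 mm wide; open, the fingers measure 114 mm over their backs; the gripper's body (76 mm by 85 mm) begins 54 mm behind the grasp point. The pads swing forward as they close: fully open they stand 13 mm farther back than shut.
Start: joints at [-75.172, 22.827, 2.584, 88.041, -1.071, 69.15, -2.905], TCP at [227.62, 608.878, 231.347] pointing down, gripper open.
Joint ranges: [-161.44, 161.44], [-28.35, 127.94], [-78.24, 83.42], [0, 140.83], [-78.03, 258.03], [13.02, 114.36], [-168.23, 168.23]. Speed limits (degrees/s): [147.25, 147.25, 180, 180, 180, 180, 180].

### API

Orientations are given as a 3x3 rotation matrix whose columns are the frame's x, y, z axes.
In Python, from bench import * gives the robot as it stands.
- The arm moves only by the tool jog_arm, never from a script. Its argument "series" is text: rows parted by semicolons, each of 7 numbers parted by spaces: the opening in per cent of the stroke, from 0 (shut) to 100 (fully open), then the shift along the tool's x, y, z in cm, then the turn, a rotation vector about the tool's x, y, z in degrees. In form: jaw tx ty tz rx ry rz; .... A call has 1 to 20 rows; each row shifts and turns the commanded pose from where the row before left it, along the tool's axes as they then stand; what a row does not reach is not made up. A row lasts 1/10 s, in which the tool goes at most 50 mm and 8.59 degrees, less where a joint would pass 70% of its speed; a pose out of reach is approached as far as the arm can. A call is refused whole if a number of a shift passes 5 or a number of a turn 8.59, either way. A call with a gripper value outside its range is refused whole. The fingers move at their own pace and stop on an object; "force" is the grip in N (left out, the last holds). Time passes only in rows, so rows that do not move let the fingers close. It gives the time, the measured TCP pose, the force and the opening at its end, in the units of the state.
- sense(): the state, without advancing time (a new reading comes with each control period).
- capture(name): name is "side" or "top"; returns the picture (384x512x3 uint8, blue, green, red); there is no depth.
- camera_info(name): a dict with "vfov" (degrees; the focal length in pixels is half the picture's height over the tangent of half this angle, whatever the lens; pixels are square), "cx", "cy" (the principal point, pixels), "k1" (the pictures are not rectified: a ray, as slopes to the right and down, at radius r is drawn at 1 + k1 r^2 times it, then the intrinsics apply), "rvec" (rotation vector, rad) and "tvec" (3), from world to camera coordinates, as OpenCV has them. Camera axes: x right, y down, z forward; pixel columns grow to the right and rows downward; lengths in mm; the calibration is good to about 2 mm. A picture is of the moment at which its call begins. camera_info takes no time and is no camera call.
- close_job(): hands the job in, once; it reports no verdict.
The state is a dict: "clock": time; "joint_pos": joint angles; "joint_vel": joint speeds; "joint_efforts": joint torques, N m; "ee_pos": TCP position; "orientation": TCP orientation; "contact_force": force on the tool from outside, world axes, zero at the start; "moment": the same for the moment, N m; "gripper_width": opening from 0.0 (shut) to 1.0 (fully open).
Only numpy, scipy, OpenCV 4.12 (cv2) and the standard library are available. Lean on these libraries where they do the work, as an engineer would, in place of code of your own. Each camera call takes 0.05 s, during which the arm holds its last target. There are 200 camera calls.

### The job

Take the four round pastry cutters from the black baking tray and stand them upright on the row of rubber pads on the white board, one centred on each pad, in order of size: the smallest next to the tall steel end plate, the largest farthest from it. Leave the glass jar beside the work where it is.

Things in the scene. Friction and masses are not known exactly. Their poses are not given: they have to be found in the camera images.
- cutter_28: Round pastry cutter: a plain bright metal ring, 28 mm outside diameter, 40 mm high, wall 2 mm, open at both ends, with a thin rolled bead round its upper edge. It starts standing upright on the 4 mm floor of the black baking tray (tray rim 8 mm above the table). Origin: centre of its lower edge; z up. About 36 g.
- cutter_38: Round pastry cutter: a plain bright metal ring, 38 mm outside diameter, 40 mm high, wall 2 mm, open at both ends, with a thin rolled bead round its upper edge. It starts standing upright on the 4 mm floor of the black baking tray (tray rim 8 mm above the table). Origin: centre of its lower edge; z up. About 49 g.
- cutter_48: Round pastry cutter: a plain bright metal ring, 48 mm outside diameter, 40 mm high, wall 2 mm, open at both ends, with a thin rolled bead round its upper edge. It starts standing upright on the 4 mm floor of the black baking tray (tray rim 8 mm above the table). Origin: centre of its lower edge; z up. About 62 g.
- cutter_58: Round pastry cutter: a plain bright metal ring, 58 mm outside diameter, 40 mm high, wall 2 mm, open at both ends, with a thin rolled bead round its upper edge. It starts standing upright on the 4 mm floor of the black baking tray (tray rim 8 mm above the table). Origin: centre of its lower edge; z up. About 75 g.
- pad_a: One of four identical fixed round black rubber pads, 66 mm across and 4 mm thick, in a straight row 90 mm apart on the white board (12 mm thick, 90 mm wide, long side along the row). Which letter lies where in the row changes. Origin: centre of its underside (on the board's top, 12 mm above the table); cutters stand on its upper face, 4 mm above the origin. Its y axis runs along the row.
- pad_b: One of four identical fixed round black rubber pads, 66 mm across and 4 mm thick, in a straight row 90 mm apart on the white board (12 mm thick, 90 mm wide, long side along the row). Which letter lies where in the row changes. Origin: centre of its underside (on the board's top, 12 mm above the table); cutters stand on its upper face, 4 mm above the origin. Its y axis runs along the row.
- pad_c: One of four identical fixed round black rubber pads, 66 mm across and 4 mm thick, in a straight row 90 mm apart on the white board (12 mm thick, 90 mm wide, long side along the row). Which letter lies where in the row changes. Origin: centre of its underside (on the board's top, 12 mm above the table); cutters stand on its upper face, 4 mm above the origin. Its y axis runs along the row.
- pad_d: One of four identical fixed round black rubber pads, 66 mm across and 4 mm thick, in a straight row 90 mm apart on the white board (12 mm thick, 90 mm wide, long side along the row). Which letter lies where in the row changes. Origin: centre of its underside (on the board's top, 12 mm above the table); cutters stand on its upper face, 4 mm above the origin. Its y axis runs along the row.
- end_plate: The tall upright steel end plate, 65 mm high, 80 mm wide across the board, 4 mm thick, fixed on the board in line with the row, about 61 mm beyond the centre of the pad at one end (either end). The other end has only a small round steel stud, 14 mm across, 10 mm high. Origin: centre of its underside on the board; z up; its x axis runs across the board, y along the row.
- jar: Bystander: closed glass jar with a metal lid, 72 mm across, 120 mm high, standing loose on the table beyond the board's left end (robot's view). Origin: centre of its underside. Leave it alone.

How it is judged:
By the outcome, as a careful person would: the job done as asked, in the order asked, and still so for the second after the job is handed in, with the robot touching nothing.
It also fails if it takes over 96 s, if anything falls off the work surface, if the arm or the gripper's body presses on something with over 40 N, if the wrist force passes 120 N, or if a joint passes its speed limit or range.

## Working session

There is one attempt and no reset: what is moved stays moved. The work goes in short steps, Python scripts to look and compute and a tool call to move; the robot and the scene stay as the last step left them, time stands still between calls to the robot, and variables do not carry over. Pictures are saved under pics/ and viewed, on a budget of 14 in all, crops included, one or two more only if the job needs it, and the job is handed in when it is done.

Besides the shell and the picture viewer there is one more tool, called as name(argument=value, ...) on one line, values as JSON. jog_arm: Moves the arm, as the interface text tells. Its arguments: {"type":"object","properties":{"series":{"type":"string"},"force":{"type":"number"}},"required":["series"]}

```bash
mkdir -p pics; cat > h.py <<'E'
from bench import *
import numpy as np, cv2
def K(n):
    i=camera_info(n); f=192/np.tan(np.radians(i['vfov'])/2)
    return i,f
def proj(n,P):
    i,f=K(n); R=cv2.Rodrigues(np.array(i['rvec'],float))[0]
    c=np.atleast_2d(P)@R.T+np.array(i['tvec']).ravel()
    s=c[:,:2]/c[:,2:]; s=s*(1+i['k1']*(s**2).sum(1,keepdims=True))
    return s*f+[i['cx'],i['cy']]
def back(n,uv,z):
    i,f=K(n); R=cv2.Rodrigues(np.array(i['rvec'],float))[0]; t=np.array(i['tvec']).ravel()
    d=(np.atleast_2d(uv).astype(float)-[i['cx'],i['cy']])/f; s=d.copy()
    for _ in range(20): s=d/(1+i['k1']*(s**2).sum(1,keepdims=True))
    r=np.c_[s,np.ones(len(s))]@R; o=-R.T@t
    return o+r*((z-o[2])/r[:,2])[:,None]
E
python3 - <<'E'
from h import *
for n in('top','side'):
    cv2.imwrite(f'pics/{n}0.png',cv2.resize(capture(n),(800,600),interpolation=cv2.INTER_CUBIC)); print(camera_info(n))
print(sense())
E
```

```text
{'vfov': 42.82176651703105, 'cx': 257.952795169254, 'cy': 189.19525975781139, 'k1': -0.18305148130251625, 'rvec': array([ 2.1708251 , -2.04853605,  0.20261242]), 'tvec': array([ 75.81253077, 561.41152794, 958.66150534])}
{'vfov': 43.17091588852947, 'cx': 256.1472077759666, 'cy': 185.6874455275132, 'k1': -0.21361079215025966, 'rvec': array([ 2.3971256 , -0.18264121,  0.07759593]), 'tvec': array([-530.21736359,  157.56748962,  869.87421126])}
{'clock': 0.1, 'joint_pos': array([-75.17130062,  22.86822433,   2.57886473,  88.10764196,
        -1.07226862,  69.14964849,  -2.90376056]), 'joint_vel': array([ 0.11962403, -0.11618324,  0.00106333, -0.0789669 ,  0.01885719,
       -0.01147072, -0.07345727]), 'joint_efforts': array([ 2.78797859e-03, -4.76257038e+01,  1.36949603e+00, -2.54948509e+01,
        1.19087234e-02,  5.02366485e-03,  2.47986941e-05]), 'ee_pos': array([227.40190465, 608.31144634, 230.35534744]), 'orientation': array([[-9.36719065e-01,  3.50081585e-01, -5.25889711e-04],
       [ 3.50081966e-01,  9.36717547e-01, -1.68947080e-03],
       [-9.88424973e-05, -1.76666402e-03, -9.99998435e-01]]), 'contact_force': array([ 0.38400536,  0.24222731, -0.26455079]), 'moment': array([ 0.00975203, -0.01595915,  0.03426817]), 'gripper_width': 1.0019747501841674}
```

View pics/top0.png

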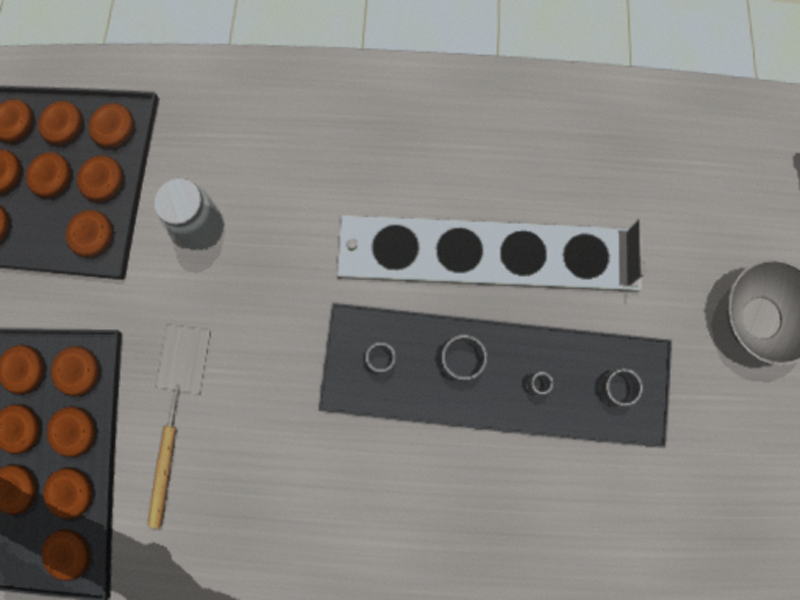

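View pics/side0.png

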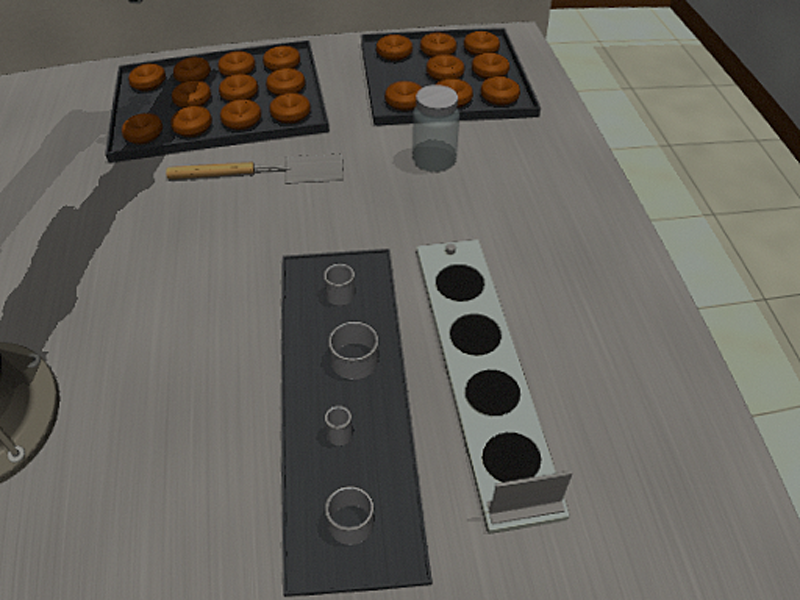

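The views show cutters at top-view px about (380,357)=38, (463,357)=58, (540,383)=28 and (622,387)=48. The pads run from (395,246) to (586,256), with the end plate at the right (robot's right). I'll enlarge the work area for better readings.

```bash
python3 - <<'E'
from h import *
im=capture('top'); c=im[188:292,200:440]
c=cv2.resize(c[25:90],None,fx=10/3,fy=10/3,interpolation=cv2.INTER_CUBIC)
# pads
g=im[130:190,210:420].max(2); b=(g<50).astype(np.uint8)
n,l,s,ce=cv2.connectedComponentsWithStats(b)
for k in range(1,n):
    if s[k,4]>300:
        uv=ce[k]+[210,130]; print('pad',s[k],uv.round(1),back('top',uv,16).round(1))
zs={38:(380,357),58:(463,357),28:(540,383),48:(622,387)}
# rim: best circle at z=44 by brightness along projected circle
gray=cv2.cvtColor(im,cv2.COLOR_BGR2GRAY).astype(np.float32)
sim=capture('side'); sg=cv2.cvtColor(sim,cv2.COLOR_BGR2GRAY).astype(np.float32)
a=np.linspace(0,2*np.pi,72,endpoint=False)
def score(n,g,p,d,z):
    P=np.c_[p[0]+(d/2-.5)*np.cos(a),p[1]+(d/2-.5)*np.sin(a),np.full(72,z)]
    q=proj(n,P).astype(np.float32); return cv2.remap(g,q[:,0].reshape(1,-1),q[:,1].reshape(1,-1),cv2.INTER_LINEAR).mean()
for d,uv in zs.items():
    p0=back('top',np.array(uv)/1.5625,44)[0]
    for n,g in(('top',gray),('side',sg)):
        best=max((score(n,g,(p0[0]+x,p0[1]+y),d,44),p0[0]+x,p0[1]+y) for x in np.arange(-10,10.1,.5) for y in np.arange(-10,10.1,.5))
        print(d,n,p0[:2].round(1),np.round(best,1))
g=sg; b=(sim[140:320,260:360].max(2)<50).astype(np.uint8)
n,l,s,ce=cv2.connectedComponentsWithStats(b)
for k in range(1,n):
    if s[k,4]>200: print('pad side',s[k],(ce[k]+[260,140]).round(1),back('side',ce[k]+[260,140],16).round(1))
cv2.imwrite('pics/c1.png',c)
E
```

```text
pad [ 29  15  28  27 582] [252.7 157.9] [[633.7 124.5  16. ]]
pad [ 70  17  28  27 578] [293.8 159.7] [[634.8  34.4  16. ]]
pad [111  19  28  27 582] [334.5 161.7] [[635.7 -55.4  16. ]]
pad [151  21  28  27 576] [374.7 163.7] [[ 636.5 -144.9   16. ]]
38 top [474.1 134.1] [111.3 474.6 134.1]Traceback (most recent call last):
  File "<stdin>", line 21, in <module>
  File "<stdin>", line 21, in <genexpr>
  File "<stdin>", line 17, in score
  File "h.py", line 7, in proj
    i,f=K(n); R=cv2.Rodrigues(np.array(i['rvec'],float))[0]
        ~^^^
  File "h.py", line 4, in K
    i=camera_info(n); f=192/np.tan(np.radians(i['vfov'])/2)
ValueError: time passes only in moves, steps and waits
```

```bash
sed -i 's/^def K(n):/import functools\n@functools.lru_cache\ndef K(n):/' h.py
cat >> h.py <<'E'
a=np.linspace(0,2*np.pi,72,endpoint=False)
def score(n,g,p,d,z):
    P=np.c_[p[0]+(d/2-.5)*np.cos(a),p[1]+(d/2-.5)*np.sin(a),np.full(72,z)]
    q=proj(n,P).astype(np.float32); return cv2.remap(g,q[:,0].reshape(1,-1),q[:,1].reshape(1,-1),cv2.INTER_LINEAR).mean()
def rim(n,g,p0,d,z,w=8):
    return np.round(max((score(n,g,(p0[0]+x,p0[1]+y),d,z),p0[0]+x,p0[1]+y) for x in np.arange(-w,w+.1,.5) for y in np.arange(-w,w+.1,.5)),1)
def gray(n): return cv2.cvtColor(capture(n),cv2.COLOR_BGR2GRAY).astype(np.float32)
E
python3 - <<'E'
from h import *
zs={38:(380,357),58:(463,357),28:(540,383),48:(622,387)}
G={n:gray(n) for n in('top','side')}
for d,uv in zs.items():
    p0=back('top',np.array(uv)/1.5625,44)[0]
    print(d,p0[:2].round(1),*[rim(n,G[n],p0,d,44) for n in G])
b=(G['side'][140:320,260:360]<50).astype(np.uint8)
n,l,s,ce=cv2.connectedComponentsWithStats(b)
for k in range(1,n):
    if s[k,4]>200: print('pad side',s[k],(ce[k]+[260,140]).round(1),back('side',ce[k]+[260,140],16).round(1))
c=cv2.resize(G['top'][210:275,215:425],None,fx=3.8,fy=3.8,interpolation=cv2.INTER_CUBIC)
cv2.imwrite('pics/c1.png',c)
E
```

```text
38 [474.1 134.1] [111.3 474.6 134.1] [109.3 476.6 131.6]
58 [480.4  24.2] [112.  480.9  23.2] [114.6 482.4  21.2]
28 [451.3 -79.5] [113.6 452.3 -82. ] [115.3 453.3 -83.5]
48 [ 451.2 -190.7] [ 113.9  452.2 -193.2] [ 120.2  453.2 -195.2]
pad side [ 19  30  31  23 551] [293.8 180.7] [[634.2 119.4  16. ]]
pad side [ 28  61  33  26 667] [303.8 213.7] [[635.4  30.2  16. ]]
pad side [ 38  97  35  29 793] [314.9 250.9] [[636.8 -59.2  16. ]]
pad side [ 49 137  37  32 921] [326.8 292.4] [[ 637.4 -148.    16. ]][ WARN:0@1.429] global loadsave.cpp:1063 imwrite_ Unsupported depth image for selected encoder is fallbacked to CV_8U.
```

View pics/c1.png

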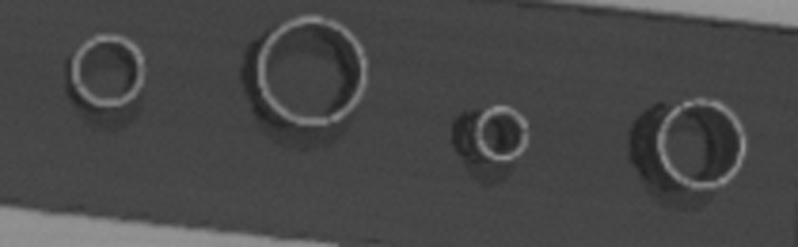

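Rims averaged over both cameras: 38 at (475,133), 58 at (481,22), 28 at (453,-83), 48 at (453,-194). Pads lie near x 635 at y 123, 33, -56, -146, and the plate is at the -y end. First I turn the tool so the jaws close along world x, then fly over cutter 58.

jog_arm(series="100 0 0 0 0 0 8.5; 100 0 0 0 0 0 8.5; 100 0 0 0 0 0 8.5; 100 0 0 0 0 0 8.5; 100 0 0 0 0 0 8.5; 100 0 0 0 0 0 8.5; 100 0 0 0 0 0 8.5; 100 0 0 0 0 0 8.5; 100 0 0 0 0 0 1.5; 100 0 0 0 0 0 0", force=40)

```text
clock: 1.3
ee_pos: [227.5, 608.9, 231.3]
orientation: [[-0.002, 1.0, 0.0], [1.0, 0.002, -0.0], [-0.0, 0.0, -1.0]]
contact_force: [-0.2, -0.1, -0.3]
gripper_width: 1.003
```

jog_arm(series="100 -4.2 1.8 0 0 0 0; 100 -4.2 1.8 0 0 0 0; 100 -4.2 1.8 0 0 0 0; 100 -4.2 1.8 0 0 0 0; 100 -4.2 1.8 0 0 0 0; 100 -4.2 1.8 0 0 0 0; 100 -4.2 1.8 0 0 0 0; 100 -4.2 1.8 0 0 0 0; 100 -4.2 1.8 0 0 0 0; 100 -4.2 1.8 0 0 0 0; 100 -4.2 1.8 0 0 0 0; 100 -4.2 1.8 0 0 0 0; 100 -4.2 1.8 0 0 0 0; 100 -4.2 1.8 0 0 0 0; 100 0 0 0 0 0 0; 100 0 0 0 0 0 0")

```text
clock: 2.9
ee_pos: [479.8, 19.9, 231.4]
orientation: [[0.001, 1.0, 0.0], [1.0, -0.001, 0.0], [0.0, 0.0, -1.0]]
contact_force: [0.5, 0.5, -0.8]
gripper_width: 1.0
```

jog_arm(series="100 0.2 0.2 4 0 0 0; 100 0 0 4 0 0 0; 100 0 0 4 0 0 0; 100 0 0 3 0 0 0; 100 0 0 0 0 0 0; 100 0 0 0 0 0 0")

```text
clock: 3.5
ee_pos: [481.6, 24.1, 81.6]
orientation: [[-0.003, 1.0, -0.001], [1.0, 0.003, 0.0], [0.0, -0.001, -1.0]]
contact_force: [0.6, -0.1, -0.4]
gripper_width: 0.995
```

```bash
python3 - <<'E'
from h import *
im=capture('side')
c=cv2.resize(im[130:300,150:350],(800,600) if 0 else (700,595),interpolation=cv2.INTER_CUBIC)
for p in [(481.6,22.2,44),sense()['ee_pos']]:
    q=(proj('side',np.array(p))[0]-[150,130])*3.5; print(q)
    cv2.drawMarker(c,tuple(int(v) for v in q),(0,0,255),0,14,1)
cv2.imwrite('pics/s1.png',c)
E
```

```text
[263.60394909 305.0320259 ]
[262.12598989 255.50559698]
```

View pics/s1.png

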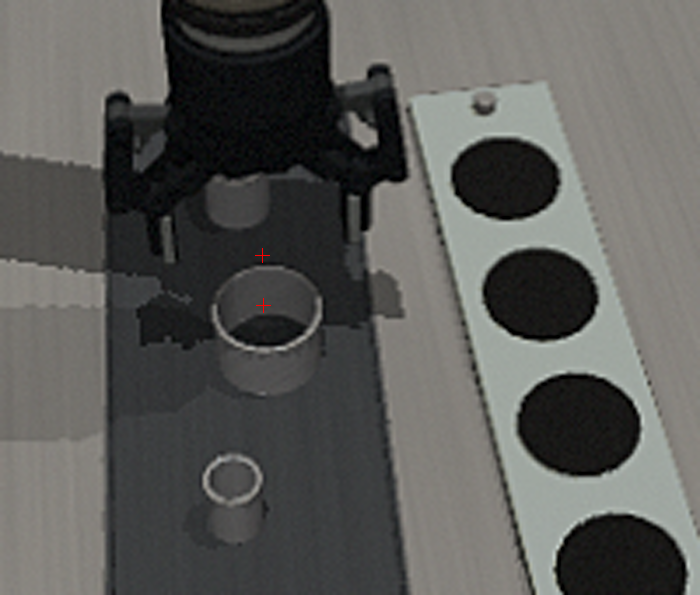

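The picture shows the fingers at columns 170–352, centred near 261, over the cutter rim at about (267,309). The alignment is good within a couple of mm, so I descend and close.

jog_arm(series="100 0 0.1 3 0 0 0; 100 0 0 2.6 0 0 0; 100 0 0 2 0 0 0; 100 0 0 0 0 0 0; 100 0 0 0 0 0 0; 0 0 0 0 0 0 0; 0 0 0 0 0 0 0; 0 0 0 0 0 0 0; 0 0 0 0 0 0 0; 0 0 0 0 0 0 0; 0 0 0 0 0 0 0; 0 0 0 0 0 0 0; 0 0 0 0 0 0 0", force=30)

```text
clock: 4.85
ee_pos: [483.9, 23.2, 7.0]
orientation: [[-0.0, 1.0, 0.002], [1.0, 0.0, 0.001], [0.001, 0.002, -1.0]]
contact_force: [-1.5, 0.3, 8.6]
gripper_width: 0.678
```

```bash
python3 - <<'E'
from h import *
im=capture('side')
cv2.imwrite('pics/s2.png',cv2.resize(im[130:300,150:350],(700,595),interpolation=cv2.INTER_CUBIC))
E
```

```text
(no output)
```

View pics/s2.png

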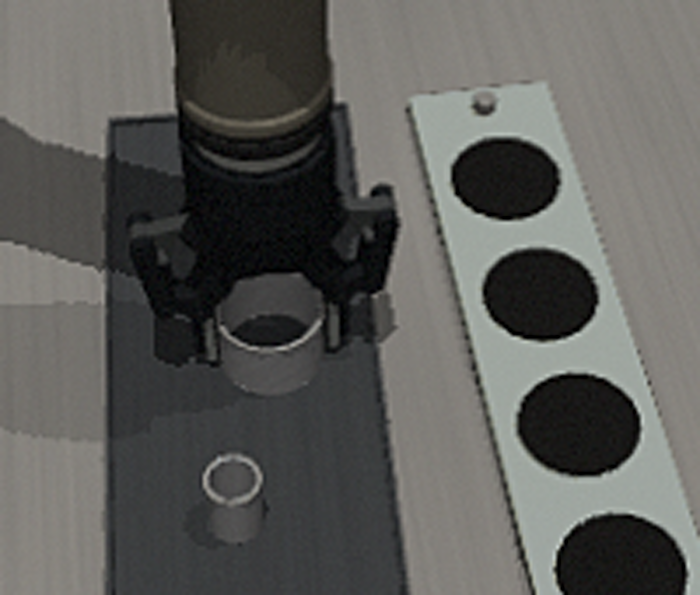

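The grip is good: width 0.678 is about 58 mm. Now I lift and carry it to the far-left pad.

jog_arm(series="0 0 0 -2 0 0 0; 0 0 0 -3 0 0 0; 0 0 0 -3 0 0 0; 0 2 3 0 0 0 0; 0 2 3 0 0 0 0; 0 2 3 0 0 0 0; 0 2 3 0 0 0 0; 0 2 3 0 0 0 0; 0 0.1 0 0 0 0 0; 0 0 0 0 0 0 0; 0 0 0 2.5 0 0 0; 0 0 0 2 0 0 0; 0 0 0 1 0 0 0; 0 0 0 0 0 0 0; 0 0 0 0 0 0 0; 0 0 0 0 0 0 0")

```text
clock: 6.5
ee_pos: [633.5, 123.7, 31.7]
orientation: [[0.0, 1.0, 0.002], [1.0, -0.0, 0.001], [0.001, 0.002, -1.0]]
contact_force: [0.1, 0.3, -1.1]
gripper_width: 0.679
```

```bash
python3 - <<'E'
from h import *
im=capture('side')
cv2.imwrite('pics/s3.png',cv2.resize(im[100:270,220:420],(700,595),interpolation=cv2.INTER_CUBIC))
g=cv2.cvtColor(im,cv2.COLOR_BGR2GRAY).astype(np.float32)
print(rim('side',g,(634,123),58,66),rim('side',g,(634,123),58,64), sense()['ee_pos'])
E
```

```text
[ 74.1 634.  124. ] [ 74.5 634.5 126. ] [633.53102839 123.87530586  31.63493871]
```

View pics/s3.png

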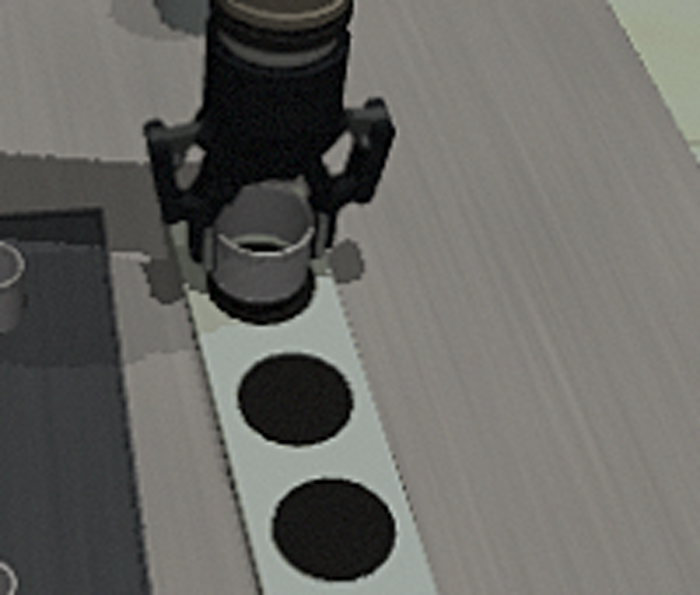

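The cutter is held level just above the left pad, at crop px (263,265). I lower the last 12 mm, release and raise.

jog_arm(series="0 0 0.1 0.7 0 0 0; 0 0 0 0.5 0 0 0; 0 0 0 0 0 0 0; 0 0 0 0 0 0 0; 0 0 0 0 0 0 0")

```text
clock: 7.05
ee_pos: [634.1, 124.1, 19.1]
orientation: [[-0.0, 1.0, 0.001], [1.0, 0.0, 0.001], [0.001, 0.001, -1.0]]
contact_force: [-1.5, 1.1, 5.3]
gripper_width: 0.679
```

jog_arm(series="85 0 0 0 0 0 0; 100 0 0 0 0 0 0; 100 0 0 0 0 0 0; 100 0 0 0 0 0 0; 100 0 0 -2 0 0 0; 100 0 0 -4 0 0 0; 100 0 0 -4 0 0 0; 100 -4 -3 0 0 0 0; 100 -4 -3 0 0 0 0; 100 -4 -3 0 0 0 0; 100 -4 -3 0 0 0 0; 100 -4 -3 0 0 0 0; 100 -0.5 -3.1 0 0 0 0; 100 0 0 0 0 0 0; 100 0 0 0 0 0 0")

```text
clock: 8.55
ee_pos: [452.6, -81.0, 118.5]
orientation: [[0.001, 1.0, 0.001], [1.0, -0.001, 0.001], [0.001, 0.001, -1.0]]
contact_force: [1.0, 0.5, -0.3]
gripper_width: 1.002
```

```bash
cat > chk.py <<'E'
from h import *
import sys
G={n:gray(n) for n in('top','side')}
for s in sys.argv[1:]:
    d,x,y,z=map(float,s.split(','))
    print(d,[rim(n,G[n],(x,y),d,z) for n in G])
print(sense()['ee_pos'].round(1))
E
python3 chk.py 58,634,123,56 38,475,133,44 28,453,-82,44 48,453,-194,44
```

```text
58.0 [array([138.6, 634. , 124. ]), array([136. , 634.5, 122.5])]
38.0 [array([121.1, 475. , 134. ]), array([ 35., 467., 141.])]
28.0 [array([ 54.9, 452.5, -82.5]), array([104.6, 453. , -84. ])]
48.0 [array([  92.4,  448. , -202. ]), array([ 139.3,  453. , -195.5])]
[454.  -80.4 118.6]
```

The 58 sits at (634.3,123.3), within 1 mm of its pad centre. Next is the 28.

jog_arm(series="100 -0.2 -0.1 3.5 0 0 0; 100 0 0 3.5 0 0 0; 100 0 0 2.3 0 0 0; 100 0 0 1.5 0 0 0; 100 0 0 0 0 0 0; 0 0 0 0 0 0 0; 0 0 0 0 0 0 0; 0 0 0 0 0 0 0; 0 0 0 0 0 0 0; 0 0 0 0 0 0 0; 0 0 0 0 0 0 0; 0 0 0 0 0 0 0; 0 0 0 0 0 0 0; 0 0 0 0 0 0 0; 0 0 0 0 0 0 0; 0 0 0 0 0 0 0; 0 0 0 0 0 0 0", force=30)

```text
clock: 10.35
ee_pos: [452.4, -83.0, 11.0]
orientation: [[-0.0, 1.0, 0.001], [1.0, 0.0, 0.001], [0.001, 0.001, -1.0]]
contact_force: [-0.0, 0.1, 5.5]
gripper_width: 0.315
```

jog_arm(series="0 0 0 -2 0 0 0; 0 0 0 -3 0 0 0; 0 0 0 -3 0 0 0; 0 -1.3 3.7 0 0 0 0; 0 -1.3 3.7 0 0 0 0; 0 -1.3 3.7 0 0 0 0; 0 -1.3 3.7 0 0 0 0; 0 -1.1 3.7 0 0 0 0; 0 0 0 0 0 0 0; 0 0 0 0 0 0 0; 0 0 0 2.5 0 0 0; 0 0 0 2 0 0 0; 0 0 0 1 0 0 0; 0 0 0 0 0 0 0; 0 0 0 0 0 0 0; 0 0 0 0 0 0 0")

```text
clock: 11.95
ee_pos: [637.3, -146.3, 36.6]
orientation: [[-0.0, 1.0, 0.002], [1.0, 0.0, -0.0], [-0.0, 0.002, -1.0]]
contact_force: [0.2, -0.1, 0.0]
gripper_width: 0.316
```

```bash
python3 - <<'E'
from h import *
im=capture('side')
cv2.imwrite('pics/s4.png',cv2.resize(im[180:350,240:440],(700,595),interpolation=cv2.INTER_CUBIC))
E
python3 chk.py 58,634,123,56 28,636.5,-146.5,67
```

```text
58.0 [array([145., 634., 124.]), array([146. , 634.5, 122.5])]
28.0 [array([  89.6,  628.5, -154.5]), array([  64.9,  641.5, -154.5])]
[ 637.2 -146.2   36.2]
```

View pics/s4.png

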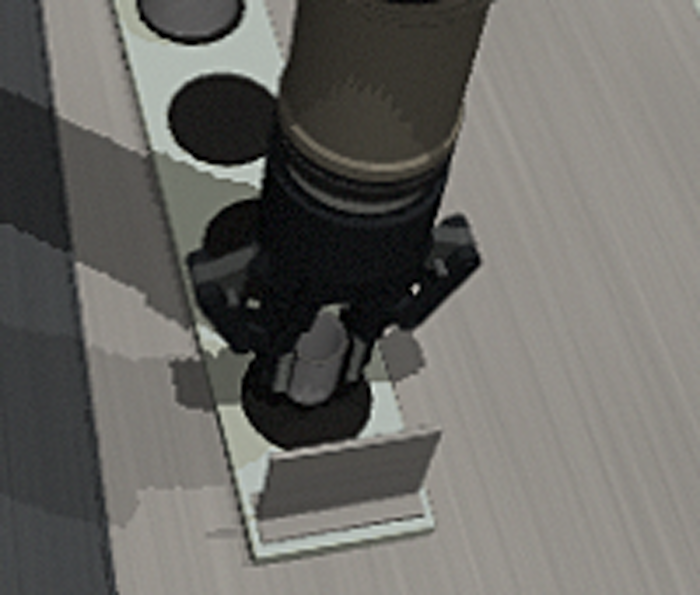

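The cutter is held over the pad nearest the plate, with its bottom at crop px (312,395) and the pad at about (307,395). I lower 13 mm, release and move to the 38.

jog_arm(series="0 0 0 0.7 0 0 0; 0 0 0 0.6 0 0 0; 0 0 0 0 0 0 0; 0 0 0 0 0 0 0; 0 0 0 0 0 0 0")

```text
clock: 12.6
ee_pos: [637.0, -146.1, 22.9]
orientation: [[-0.0, 1.0, 0.001], [1.0, 0.0, 0.001], [0.001, 0.001, -1.0]]
contact_force: [-1.7, 0.1, 6.3]
gripper_width: 0.317
```

jog_arm(series="60 0 0 0 0 0 0; 100 0 0 0 0 0 0; 100 0 0 0 0 0 0; 100 0 0 0 0 0 0; 100 0 0 0 0 0 0; 100 0 0 -2 0 0 0; 100 0 0 -4 0 0 0; 100 0 0 -4 0 0 0; 100 4 -2.3 0 0 0 0; 100 4 -2.3 0 0 0 0; 100 4 -2.3 0 0 0 0; 100 4 -2.3 0 0 0 0; 100 4 -2.3 0 0 0 0; 100 4 -2.3 0 0 0 0; 100 4 -2.3 0 0 0 0; 100 0 0 0 0 0 0; 100 0 0 0 0 0 0; 100 0 0 0 0 0 0")

```text
clock: 14.4
ee_pos: [476.3, 132.8, 122.6]
orientation: [[0.002, 1.0, 0.001], [1.0, -0.002, -0.0], [-0.0, 0.001, -1.0]]
contact_force: [-0.3, -0.6, -0.3]
gripper_width: 1.002
```

```bash
python3 - <<'E'
from h import *
im=capture('side')
cv2.imwrite('pics/s5.png',cv2.resize(im[130:350,150:410],(700,592),interpolation=cv2.INTER_CUBIC))
E
python3 chk.py 58,634,123,56 28,636.5,-146.5,56 38,475,133,44
```

```text
58.0 [array([135.2, 641.5, 124.5]), array([127.6, 634.5, 122.5])]
28.0 [array([ 120.7,  636. , -145. ]), array([ 131.5,  637. , -146.5])]
38.0 [array([ 93.3, 480.5, 141. ]), array([ 92.6, 476.5, 131.5])]
[476.4 132.3 122.4]
```

View pics/s5.png

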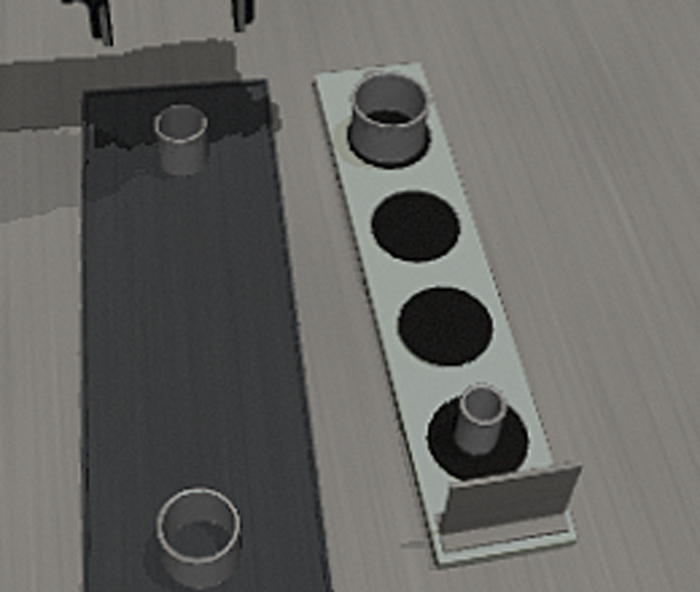

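Both placed cutters stand upright on their pads (58 at crop (390,120), 28 at (482,420)). The gripper is over the 38, so I grasp it.

jog_arm(series="100 0 0 3.5 0 0 0; 100 0 0 3.5 0 0 0; 100 0 0 2.5 0 0 0; 100 0 0 1.8 0 0 0; 100 0 0 0 0 0 0; 0 0 0 0 0 0 0; 0 0 0 0 0 0 0; 0 0 0 0 0 0 0; 0 0 0 0 0 0 0; 0 0 0 0 0 0 0; 0 0 0 0 0 0 0; 0 0 0 0 0 0 0; 0 0 0 0 0 0 0; 0 0 0 0 0 0 0; 0 0 0 0 0 0 0; 0 0 0 0 0 0 0", force=30)

```text
clock: 16.15
ee_pos: [476.6, 134.2, 10.5]
orientation: [[-0.0, 1.0, 0.002], [1.0, 0.0, 0.001], [0.001, 0.002, -1.0]]
contact_force: [-0.4, -0.1, 6.5]
gripper_width: 0.443
```

jog_arm(series="0 0 0 -2 0 0 0; 0 0 0 -3 0 0 0; 0 0 0 -3 0 0 0; 0 -3.2 2.7 0 0 0 0; 0 -3.2 2.7 0 0 0 0; 0 -3.2 2.7 0 0 0 0; 0 -3.1 2.7 0 0 0 0; 0 -3.1 2.7 0 0 0 0; 0 -3.1 2.6 0 0 0 0; 0 0 0 0 0 0 0; 0 0 0 0 0 0 0; 0 0 0 2.5 0 0 0; 0 0 0 2 0 0 0; 0 0 0 1 0 0 0; 0 0 0 0 0 0 0; 0 0 0 0 0 0 0; 0 0 0 0 0 0 0")

```text
clock: 17.85
ee_pos: [637.5, -54.9, 35.6]
orientation: [[-0.0, 1.0, 0.002], [1.0, 0.0, 0.0], [0.0, 0.002, -1.0]]
contact_force: [1.1, -0.1, -0.4]
gripper_width: 0.441
```

jog_arm(series="0 0 -0.1 0.7 0 0 0; 0 0 0 0.6 0 0 0; 0 0 0 0 0 0 0; 0 0 0 0 0 0 0; 0 0 0 0 0 0 0")

```text
clock: 18.35
ee_pos: [636.0, -55.1, 22.5]
orientation: [[0.0, 1.0, 0.001], [1.0, -0.0, 0.001], [0.001, 0.001, -1.0]]
contact_force: [-2.2, 0.9, 7.8]
gripper_width: 0.443
```

jog_arm(series="65 0 0 0 0 0 0; 100 0 0 0 0 0 0; 100 0 0 0 0 0 0; 100 0 0 0 0 0 0; 100 0 0 0 0 0 0; 100 0 0 -2 0 0 0; 100 0 0 -4 0 0 0; 100 0 0 -4 0 0 0; 100 -3.5 -4.6 0 0 0 0; 100 -3.5 -4.6 0 0 0 0 ; 100 -3.5 -4.6 0 0 0 0; 100 -3.5 -4.6 0 0 0 0; 100 0 0 0 0 0 0; 100 0 0 0 0 0 0; 100 0 0 0 0 0 0")

```text
clock: 19.85
ee_pos: [477.8, -175.3, 121.4]
orientation: [[-0.002, 1.0, 0.001], [1.0, 0.002, 0.0], [0.0, 0.001, -1.0]]
contact_force: [-0.3, 0.1, 0.1]
gripper_width: 0.999
```

```bash
python3 chk.py 58,634,123,56 28,636.5,-146.5,56 38,636,-56,56 48,453,-194,44
```

```text
58.0 [array([137.5, 634. , 124. ]), array([140.2, 634.5, 122.5])]
28.0 [array([ 124.7,  636. , -145. ]), array([ 144.5,  637. , -146.5])]
38.0 [array([123.4, 635. , -55.5]), array([144.4, 635.5, -57. ])]
48.0 [array([  75.1,  452. , -193.5]), array([ 134.1,  453. , -195.5])]
[ 477.9 -175.1  121.3]
```

The 38 is centred (635.2,-56.2). Now the 48.

jog_arm(series="100 -1.9 -2.5 0 0 0 0; 100 0 0 3 0 0 0; 100 0 0 3.5 0 0 0; 100 0 0 3 0 0 0; 100 0 0 1.8 0 0 0; 100 0 0 0 0 0 0; 0 0 0 0 0 0 0; 0 0 0 0 0 0 0; 0 0 0 0 0 0 0; 0 0 0 0 0 0 0; 0 0 0 0 0 0 0; 0 0 0 0 0 0 0; 0 0 0 0 0 0 0; 0 0 0 0 0 0 0; 0 0 0 0 0 0 0; 0 0 0 0 0 0 0", force=30)

```text
clock: 21.55
ee_pos: [452.8, -195.4, 9.6]
orientation: [[-0.0, 1.0, 0.003], [1.0, 0.0, 0.0], [0.0, 0.003, -1.0]]
contact_force: [-1.6, 1.0, 6.2]
gripper_width: 0.553
```

jog_arm(series="0 0 0 -2 0 0 0; 0 0 0 -3 0 0 0; 0 0 0 -3 0 0 0; 0 2.8 2.3 0 0 0 0; 0 2.8 2.3 0 0 0 0; 0 2.8 2.3 0 0 0 0; 0 2.8 2.3 0 0 0 0; 0 2.9 2.3 0 0 0 0; 0 2.9 2.3 0 0 0 0; 0 2.9 2.2 0 0 0 0; 0 2.9 2.2 0 0 0 0; 0 0 0 0 0 0 0; 0 0 0 0 0 0 0; 0 0 0 2.5 0 0 0; 0 0 0 2 0 0 0; 0 0 0 1 0 0 0; 0 0 0 0 0 0 0; 0 0 0 0 0 0 0; 0 0 0 0 0 0 0")

```text
clock: 23.45
ee_pos: [634.3, 32.3, 34.6]
orientation: [[0.001, 1.0, 0.002], [1.0, -0.001, 0.0], [0.0, 0.002, -1.0]]
contact_force: [-0.0, 0.3, -0.6]
gripper_width: 0.551
```

jog_arm(series="0 0 0.1 0.7 0 0 0; 0 0 0 0.6 0 0 0; 0 0 0 0 0 0 0; 0 0 0 0 0 0 0; 0 0 0 0 0 0 0")

```text
clock: 23.95
ee_pos: [635.3, 33.0, 21.4]
orientation: [[-0.0, 1.0, 0.001], [1.0, 0.0, 0.001], [0.001, 0.001, -1.0]]
contact_force: [-2.1, 0.3, 7.2]
gripper_width: 0.552
```

jog_arm(series="75 0 0 0 0 0 0; 100 0 0 0 0 0 0; 100 0 0 0 0 0 0; 100 0 0 0 0 0 0; 100 0 0 0 0 0 0; 100 0 0 -2 0 0 0; 100 0 0 -4 0 0 0; 100 0 0 -4 0 0 0; 100 0 -3 -1 0 0 0; 100 0 -4 0 0 0 0 ; 100 0 -4 0 0 0 0; 100 0 -4 0 0 0 0; 100 0 0 0 0 0 0; 100 0 0 0 0 0 0; 100 0 0 0 0 0 0")

```text
clock: 25.45
ee_pos: [486.0, 33.0, 130.9]
orientation: [[-0.0, 1.0, 0.002], [1.0, 0.0, 0.0], [0.0, 0.002, -1.0]]
contact_force: [0.8, 0.1, -0.1]
gripper_width: 1.001
```

```bash
python3 chk.py 58,634,123,56 28,636.5,-146.5,56 38,636,-56,56 48,635,33,56; python3 - <<'E'
from h import *
a=cv2.resize(capture('top')[120:210,200:420],(800,327),interpolation=cv2.INTER_CUBIC)
b=cv2.resize(capture('side')[130:350,230:390],None,fx=1.24,fy=1.24,interpolation=cv2.INTER_CUBIC)
c=np.zeros((600,800,3),np.uint8); c[:327]=a; c[327:,:198]=b[:273,:198]
cv2.imwrite('pics/f.png',c)
E
```

```text
58.0 [array([133.5, 634. , 124. ]), array([131.6, 634.5, 122.5])]
28.0 [array([ 120.5,  636. , -145. ]), array([ 135.8,  637. , -146.5])]
38.0 [array([122.9, 644. , -64. ]), array([135.8, 635.5, -57. ])]
48.0 [array([130.9, 643. ,  41. ]), array([130.6, 636. ,  33. ])]
[486.   32.7 130.6]
```

View pics/f.png

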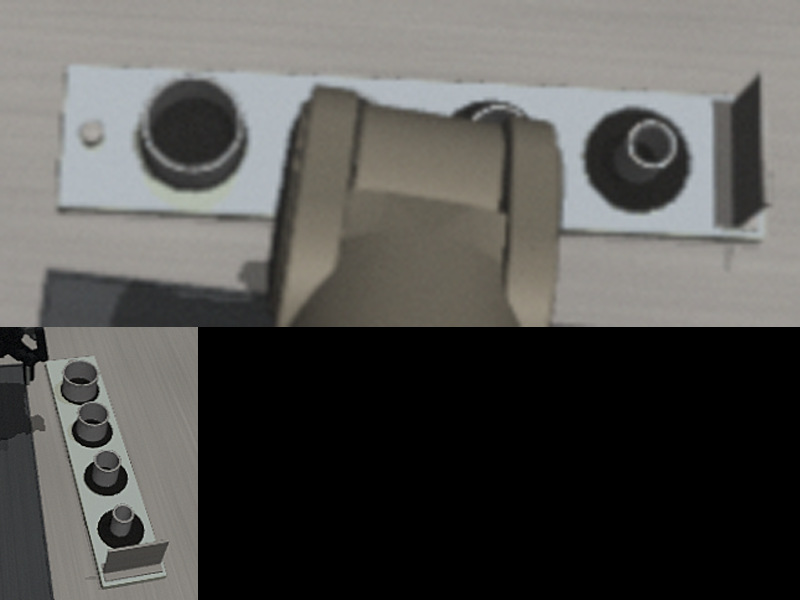

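All four stand upright on their pads in order. In the last picture the arm hides the 48 and most of the 38 from the top camera, but the side camera puts the 48 at (636,33), against its pad at about (635.5,33.4). I'm handing in.

```bash
python3 -c "
from bench import *
print(close_job())"
```

```text
the job is handed in; nothing more can be done
None
```

All four cutters stand upright on the pads in size order: 28 next to the steel end plate, then 38, 48 and 58. I handed the job in at about 25.7 s of the 96 s allowed, with the gripper open and well clear. I sent no move near the jar.

My last checks put each cutter within about 1.5 mm of its pad centre. The calibration is only good to about 2 mm, and the two cameras differed by 1–2 mm.

| Check | Result |
|---|---|
| 28, 58 | Both cameras, at the end |
| 38 | Both cameras just after placing; side only at the end, arm in the way |
| 48 | Side camera only, never checked from above |

The highest contact force in the readings I printed was about 9 N, while closing on the 58. I did not photograph the jar again after the first pictures.

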